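# Load the cheese-brushing well

## Task

Get the brushing well ready: lift its lid right back until it rests on its stop, then slide the tray with the two cheeses in through the open end, under the side lips, fully home against the end wall. Keep the tray level with both cheeses lying on it, leave the lid open, and do not disturb the brushes, bottle, mould and cheese wheels standing around.

Things in the scene. Friction and masses are not known exactly. Their poses are not given: they have to be found in the camera images.
- well: Brushing well: fixed white plastic trough, 110 mm high, lidded. Origin on the table under the tray's place; x points away from the robot to the hinge, y is the way the tray slides in. Floor 10 mm above the table; side walls' inner faces at x = -60 and +60 mm (outer -70, +95), y -87 to +97; end wall's inner face at y = +87; the end at y = -87 is open over its full height. Place and yaw vary.
- well_mouth (a point): Centre of the well's open end, on its floor: well frame (0, -87, 10) mm, same axes. Outside it the floor goes on as a flat sill to well y = -137 mm (150 mm wide) with two 22 mm high flared guides, 120 mm apart at the mouth and about 140 mm apart at y = -117.
- well_lip (a point): Middle of the inner edge of the lip on the robot's side, well frame (-48, 0, 26) mm. Steel lips run along both side walls for the well's whole length, reaching 12 mm inward, undersides 16 mm and tops 22 mm above the floor: the tray's edges must slide in beneath them, it cannot come in from above.
- lid (a joint): Opening angle of the well's flat aluminium lid (164 x 192 x 6 mm, 350 g), rad: 0 closed and level, 1.57 upright, 1.85 leaning back on its stop. It has no catch; let go below about 1.5 it falls shut, beyond about 1.6 it falls back on its stop.
- lid_handle (a point): Middle of the lid's handle bar: a round steel bar, 12 mm thick and 100 mm long, parallel to the hinge, 45 mm out from the lid's front edge (39 mm free gap), in the plane of the lid, 205 mm from the hinge line. Lid closed: 116 mm above the table, on the robot's side. A round bar: the lid can turn in a grip that stays pointing down.
- lid_hinge (a point): Middle of the hinge line, 112 mm above the table, well frame (88, 0, 112) mm; the line runs along the well's y axis. Same axes as the well.
- tray: Loose aluminium carrying tray, 112 mm (x) by 170 mm (y), plate 8 mm thick, 350 g, rims 6 mm above the plate set in 12 mm from the long edges; origin at the centre of its underside. A steel bridge handle crosses its middle along x. Same turned end for end. Home: origin at well frame (0, 0 to 2, 10) mm, y axes parallel, 4 mm free on each long side.
- tray_handle (a point): Middle of the tray's handle bar, 75 mm above the tray's underside: 80 mm long along the tray's x, 12 mm thick along its y, 14 mm high, on a post at each end; free underneath (cheeses reach only to 38 mm above the tray's underside). Axes of the tray.
- cheese_a: Small cream-coloured cheese, 76 mm across, 30 mm high, about 140 g, lying loose on the tray, on one side of the handle (tray y about -42 mm). Origin at the centre of its underside.
- cheese_b: The like cheese on the other side of the handle (tray y about +42 mm).
- brush_a: Bystander: wooden scrubbing brush lying bristles down, 170 x 46 x 40 mm, origin under its centre, long axis x.
- brush_b: Bystander: another such brush.
- wheel_a: Bystander: cheese wheel 110 mm across, 38 mm high, lying on the table; origin under its centre.
- wheel_b: Bystander: another such wheel.
- spray: Bystander: white bottle, 68 mm across, 190 mm high, upright; origin under its centre.
- mould: Bystander: empty white cheese mould (cup), 96 mm across, 85 mm high; origin under its centre.

How it is judged (in metres and radians):
On the way, in this order (a step that is already met when the one before it is completed fails the run):
1. the lid is lifted back and rests on its stop (value of joint lid above 1.78 rad and velocity of joint lid below 0.1 rad/s), for 0.2 s.
2. the tray is fully home in the well (x of tray in the frame of well between -0.008 and 0.008 m and y of tray in the frame of well between -0.006 and 0.008 m and z of tray in the frame of well below 0.0135 m and angle between the y axis of tray and the y axis of well, either way round below 0.08 rad), for 0.2 s.
At the end, for the whole second after the job is handed in: The lid leans on its stop (angle over 1.78 of 1.85 rad) and is still; the tray lies at rest on the well's floor (underside within 3.5 mm of it) under the lips, its far edge within 8 mm of the end wall, square to the well within 0.08 rad; both cheeses lie flat on the tray (all of step 2 and value of joint lid above 1.78 rad and z of cheese_a in the frame of tray between 0.004 and 0.014 m and angle between each of cheese_a, cheese_b's own z axis and vertical below 0.15 rad and x of cheese_a in the frame of tray between -0.05 and 0.05 m and y of cheese_a in the frame of tray between -0.09 and 0.09 m and z of cheese_b in the frame of tray between 0.004 and 0.014 m and x of cheese_b in the frame of tray between -0.05 and 0.05 m and y of cheese_b in the frame of tray between -0.09 and 0.09 m and linear speed of tray below 0.02 m/s and velocity of joint lid below 0.05 rad/s); the robot touches nothing.
It fails at once if the tray is tipped by more than 0.35 rad (angle between tray's own z axis and vertical above 0.35 rad).
It fails at once if a bystander is pushed more than 30 mm from its place or knocked over (distance of any of brush_a, brush_b, wheel_a, wheel_b, spray, mould from where it was at the start of the episode above 0.03 m or angle between any of brush_a, brush_b, wheel_a, wheel_b, spray, mould's own z axis and vertical above 0.5 rad).
It fails at once if a cheese comes off the tray (distance between any of cheese_a, cheese_b and tray above 0.1 m).
It also fails if it takes over 72 s, if anything falls off the work surface, if the arm or the gripper's body presses on something with over 40 N, if the wrist force passes 120 N, or if a joint passes its speed limit or range.

## Robot

A 6-joint arm with a two-finger parallel gripper is mounted at the origin on the work surface. World frame = base frame: x ahead of the robot, y to its left, z up, the work surface at z = 0. Lengths are in mm, angles in rad, forces in N, time in s.
With the tool pointing down it reaches from about 325 to 925 mm from the base axis. Payload 3.1 kg.
Tool frame: the origin (TCP) lies at the very end of the fingers, on their centre line; the grasp point (between the pads) lies 19 mm behind it (manip.pinch_z is the distance from the TCP to the grasp point, in mm); z points along the fingers, y is the line along which they close (so a half turn about z gives the same grasp; the last joint's range is limited). The gripper opens to 85 mm and grips with 20 to 120 N. Pads are 22 mm wide; open, the fingers measure 114 mm over their backs; the gripper's body (76 mm by 85 mm) begins 54 mm behind the grasp point. The pads swing forward as they close: fully open they stand 13 mm farther back than shut.
Start: joints at [1.062, 0.217, 1.613, -0, 1.311, -0.112], TCP at [241.526, 576.459, 231.3] pointing down, gripper open.
Joint ranges: [-2.75, 2.75], [-0.78, 2.1], [0.31, 2.55], [-1.13, 4.27], [0.13, 2.63], [-2.58, 2.58]. Speed limits (rad/s): [2.79, 2.79, 3.14, 3.14, 3.14, 3.14].

## Interface

Orientations are given as a unit quaternion [w, x, y, z].
In Python, from station import manip gives the robot as it stands.
- The arm moves only by the shell command python3 -m inch 'ROWS'. ROWS is JSON, a list of rows, each an object with "travel": the shift along the tool's x, y, z in mm, a list of three; "twist": the turn, a rotation vector about the tool's x, y, z in rad, a list of three; "claw": the closure, from -1 (fully open) to 1 (shut). In form: [{"travel": [tx, ty, tz], "twist": [wx, wy, wz], "claw": claw}, ...]. A call has 1 to 5 rows; each row shifts and turns the commanded pose from where the row before left it, along the tool's axes as they then stand; what a row does not reach is not made up. A row lasts 1/12 s, in which the tool goes at most 41.7 mm and 7.16 degrees, less where a joint would pass 70% of its speed; a pose out of reach is approached as far as the arm can. A call with a gripper value outside its range is refused whole. The fingers move at their own pace and stop on an object; the grip force is fixed at half the most. Time passes only in rows, so rows that do not move let the fingers close. It gives the time, the measured TCP pose, the force, the opening and the grip force at its end, in the units of the state.
- manip.read_state(): the state, without advancing time (a new reading comes with each control period).
- manip.grab_frame(name): name is "scene" or "top" or "wrist"; returns the picture (480x640x3 uint8, red, green, blue); there is no depth.
- manip.camera_params(name): a dict with "fx", "fy", "cx", "cy" (pixels), "world_to_cam" (4x4, takes a point from world to camera coordinates); the wrist camera has in their place "hand_eye" (4x4, takes a point from camera to tool coordinates, whose origin is the TCP and whose axes are the flange's). Camera axes: x right, y down, z forward; pixel columns grow to the right and rows downward; lengths in mm; the calibration is good to about 2 mm. A picture is of the moment at which its call begins: read the wrist's pose just before it. camera_params takes no time and is no camera call.
- manip.job_done(): hands the job in; it is judged then, once.
The state is a dict: "time_s": time; "qpos": joint angles; "qd": joint speeds; "effort": joint torques, N m; "tool_pos": TCP position; "tcp_rot": TCP orientation; "ft_force": force on the tool from outside, world axes, zero at the start; "wrist_torque": the same for the moment, N m; "finger_gap": finger opening in mm; "grip_force": force on a finger pad.
Only numpy, scipy, OpenCV 4.12 (cv2) and the standard library are available. Lean on these libraries where they do the work, as an engineer would, in place of code of your own. Each camera call takes 0.05 s, during which the arm holds its last target. There are 200 camera calls.

## Working session

There is one attempt and no reset: what is moved stays moved. The work goes in short steps, Python scripts to look and compute and a shell command to move; the robot and the scene stay as the last step left them, time stands still between calls to the robot, and variables do not carry over. Pictures are saved under pics/ and viewed, at most 10 in all, crops included, and the job is handed in when it is done.

```bash
ls; mkdir -p pics
python3 - <<'E'
from station import manip
import cv2,numpy as np
s=manip.read_state();print(s)
for n in("scene","top"):
    im=manip.grab_frame(n);cv2.imwrite(f"pics/{n}0.png",im[:,:,::-1])
    p=manip.camera_params(n);print(n,p)
print(manip.camera_params("wrist"))
E
```

```text
pics
{'time_s': 0.0, 'qpos': array([ 1.06179740e+00,  2.17772834e-01,  1.61494498e+00,  3.25799630e-06,
        1.31128406e+00, -1.12201723e-01]), 'qd': array([ 0.00049967,  0.000636  , -0.00202795, -0.00016069,  0.00061715,
        0.00174435]), 'effort': array([-1.18288375e-03, -3.96837902e+01, -3.03854799e+01, -2.07152584e-05,
        9.72706766e-03,  1.15604959e-05]), 'tool_pos': array([241.11989514, 575.72920519, 229.9510163 ]), 'tcp_rot': array([-3.69664674e-04,  1.97099868e-01,  9.80382676e-01, -1.14649098e-03]), 'ft_force': array([-0.74777133, -0.21836942,  0.03103118]), 'wrist_torque': array([0.00142879, 0.00235957, 0.02588714]), 'grip_force': 0.0, 'finger_gap': 85.32816020450223}
scene {'fx': 588.5241430837947, 'fy': 588.5241430837947, 'cx': 309.1779427834901, 'cy': 239.00519296058664, 'world_to_cam': array([[-3.82677287e-01,  9.23849689e-01,  7.73599429e-03,
         1.79034115e+02],
       [ 6.93350349e-01,  2.92713589e-01, -6.58470992e-01,
        -3.48761168e+02],
       [-6.10592653e-01, -2.46618138e-01, -7.52566347e-01,
         1.96523748e+03],
       [ 0.00000000e+0
[... 285 characters left out ...]
170076e-01,  2.97468372e-03, -1.39836947e-01,
         5.86973537e+02],
       [ 1.39842460e-01,  1.73268569e-03, -9.90172250e-01,
         1.38936843e+03],
       [ 0.00000000e+00,  0.00000000e+00,  0.00000000e+00,
         1.00000000e+00]])}
{'fx': 395.3790833830889, 'fy': 395.3790833830889, 'cx': 319.39633251699325, 'cy': 237.07585989389537, 'hand_eye': array([[ 2.70393481e-04, -9.48001520e-01, -3.18265682e-01,
         8.08235647e+01],
       [ 9.99999365e-01, -9.17651860e-05,  1.12291983e-03,
         7.77582176e-01],
       [-1.09373542e-03, -3.18265783e-01,  9.48000894e-01,
        -1.43040799e+02],
       [ 0.00000000e+00,  0.00000000e+00,  0.00000000e+00,
         1.00000000e+00]])}
```

View pics/scene0.png

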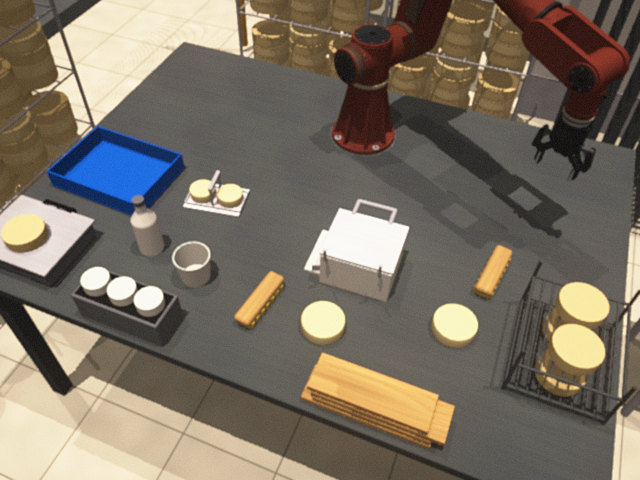

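View pics/top0.png

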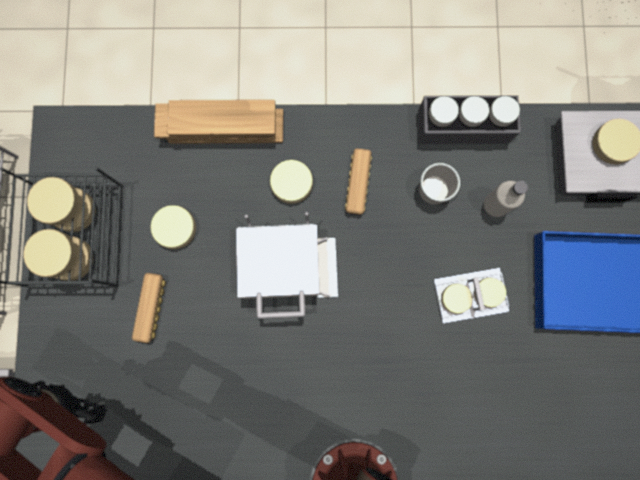

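The well's lid is at about (278,262) in top, with its handle at (281,315) and the mouth and sill to the right at (330,268). The tray is at (472,295) in top. In the scene picture the lid handle is at (376,207) and the tray handle at (214,182). I'll zoom in on these next.

Run:
```python
import cv2,numpy as np
t=cv2.imread("pics/top0.png");s=cv2.imread("pics/scene0.png")
def c(im,x,y,w=100,h=75):
    z=cv2.resize(im[y:y+h,x:x+w],(400,300),interpolation=cv2.INTER_CUBIC)
    for i in range(0,w,20):
        cv2.putText(z,str(x+i),(int(i*400/w),8),0,.3,(0,255,255));cv2.line(z,(int(i*400/w),10),(int(i*400/w),16),(0,255,255))
    for j in range(0,h,20):
        cv2.putText(z,str(y+j),(0,int(j*300/h)+4),0,.3,(0,255,0))
    return z
m=np.vstack([np.hstack([c(t,230,210,120,120*3//4+30),c(t,425,255)]),np.hstack([c(s,300,190,120,120),c(s,170,160)])])
cv2.imwrite("pics/m1.png",m)
```

```text
(no output)
```

View pics/m1.png

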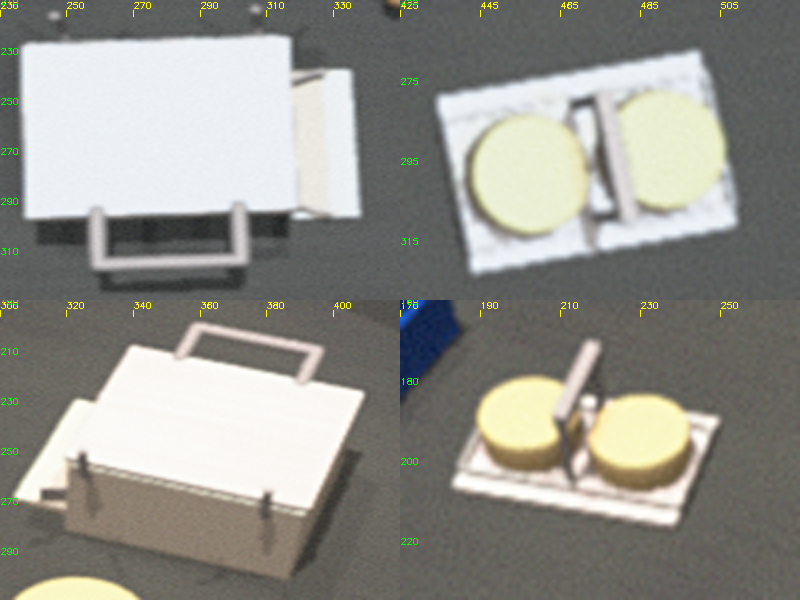

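Lid corners, handle ends, and tray corners and bar ends are all readable in both views. I'll triangulate them.

```bash
cat > h.py <<'E'
import numpy as np,cv2
from station import manip
from scipy.spatial.transform import Rotation as R
def PM(n):
    p=manip.camera_params(n);K=np.array([[p["fx"],0,p["cx"]],[0,p["fy"],p["cy"]],[0,0,1]]);return K@p["world_to_cam"][:3]
def tri(a,b,A="top",B="scene"):
    X=cv2.triangulatePoints(PM(A),PM(B),np.array(a,float).reshape(2,1),np.array(b,float).reshape(2,1))[:,0];return X[:3]/X[3]
def onz(a,z,A="top"):
    P=PM(A);M=P[:,:3];c=-np.linalg.inv(M)@P[:,3];d=np.linalg.inv(M)@np.array([*a,1.]);return c+d*(z-c[2])/d[2]
def Rt():
    q=manip.read_state()["tcp_rot"];return R.from_quat([*q[1:],q[0]])
E
python3 - <<'E'
from h import *
np.set_printoptions(precision=1,suppress=True)
P={'lidRn':((318.5,294.4),(339,208.4)),'lidRp':((237.5,296.8),(408.9,226.8)),'lidFp':((236.6,227.6),(393.3,274)),'lidFn':((317,224.8),(320.1,254)),
'hn':((304.1,314.4),(358.5,200.8)),'hp':((257.6,316),(396.6,210)),
'tFp':((434.5,278.75),(239.25,215.5)),'tFn':((499.75,268),(183.75,206.5)),'tRp':((443,323),(249.75,189.5)),'bF':((475,278.75),(210.75,187.5)),'bR':((482,310),(218.25,171.5))}
Q={}
for k,(a,b) in P.items(): Q[k]=tri(a,b);print(k,Q[k])
for k,a,z in[('sF',(335.6,238),10),('sR',(338,296.4),10),('tFp',(434.5,278.75),8),('tFn',(499.75,268),8),('tRn',(509.25,311.5),8),('tRp',(443,323),8),('bF',(475,278.75),82),('bR',(482,310),82),('hn',(304.1,314.4),122),('hp',(257.6,316),122),('lRn',(318.5,294.4),115),('lRp',(237.5,296.8),115),('lFp',(236.6,227.6),115),('lFn',(317,224.8),115)]: print(k,onz(a,z))
print(Rt().as_matrix())
E
```

```text
lidRn [459.4  84.1 115.8]
lidRp [453.8 274.9 118.6]
lidFp [618.  281.8 117.2]
lidFn [624.7  91.5 111.9]
hn [412.1 120.3 115.3]
hp [408.9 227.4 119.5]
tFp [ 502.6 -206.    11.6]
tFn [ 530.  -374.3    7.4]
tRp [ 391.8 -225.8    9.3]
bF [ 496.9 -290.6   86.1]
bR [ 422.5 -306.9   78.8]
sF [608.8  43.   10. ]
sR [459.2  37.7  10. ]
tFp [ 503.4 -208.2    8. ]
tFn [ 530.4 -375.4    8. ]
tRn [ 420.1 -394.3    8. ]
tRp [ 391.8 -226.2    8. ]
bF [ 497.2 -291.6   82. ]
bR [ 422.2 -305.4   82. ]
hn [412.1 119.5 122. ]
hp [408.7 227.6 122. ]
lRn [458.8  86.  115. ]
lRp [453.7 276.2 115. ]
lFp [618.6 281.4 115. ]
lFn [624.8  89.3 115. ]
[[-0.9  0.4 -0. ]
 [ 0.4  0.9 -0. ]
 [ 0.  -0.  -1. ]]
```

```bash
T='{"travel":[0,0,0],"twist":[0,0,0.114],"claw":0}'; 
python3 -m inch '[{"travel":[0,0,0],"twist":[0,0,0.114],"claw":0},{"travel":[0,0,0],"twist":[0,0,0.114],"claw":0},{"travel":[0,0,0],"twist":[0,0,0.114],"claw":0},{"travel":[0,0,0],"twist":[0,0,0.114],"claw":0},{"travel":[0,0,0],"twist":[0,0,0.114],"claw":0}]'
python3 -m inch '[{"travel":[0,0,0],"twist":[0,0,0.114],"claw":0},{"travel":[0,0,0],"twist":[0,0,0.114],"claw":0},{"travel":[0,0,0],"twist":[0,0,0.114],"claw":0},{"travel":[0,0,0],"twist":[0,0,0.114],"claw":0},{"travel":[0,0,0],"twist":[0,0,0.114],"claw":0}]'
python3 - <<'E'
from h import *
s=manip.read_state();print(Rt().as_matrix().round(3));print(Rt().inv().apply(np.array([410.5,173.7,200])-s["tool_pos"]))
E
```

```text
time_s: 0.52
tool_pos: [241.3, 576.0, 230.5]
tcp_rot: [-0.0, 0.467, 0.884, -0.001]
ft_force: [0.8, -0.8, -0.2]
finger_gap: 42.8
grip_force: 0.0
time_s: 0.93
tool_pos: [241.3, 576.0, 230.5]
tcp_rot: [0.0, 0.697, 0.717, -0.001]
ft_force: [-0.4, 0.0, 0.2]
finger_gap: 42.8
grip_force: 0.0
[[-0.028  1.    -0.001]
 [ 1.     0.028 -0.001]
 [-0.001 -0.001 -1.   ]]
[-406.90825708  157.77304121   30.89812441]
```

```bash
python3 -m inch '[{"travel":[-16,6,1],"twist":[0,0,0],"claw":0},{"travel":[-36,14,3],"twist":[0,0,0],"claw":0},{"travel":[-36,14,3],"twist":[0,0,0],"claw":0},{"travel":[-36,14,3],"twist":[0,0,0],"claw":0},{"travel":[-36,14,3],"twist":[0,0,0],"claw":0}]' >/dev/null
python3 -m inch '[{"travel":[-36,14,3],"twist":[0,0,0],"claw":0},{"travel":[-36,14,3],"twist":[0,0,0],"claw":0},{"travel":[-36,14,3],"twist":[0,0,0],"claw":0},{"travel":[-36,14,3],"twist":[0,0,0],"claw":0},{"travel":[-36,14,3],"twist":[0,0,0],"claw":0}]' >/dev/null
python3 -m inch '[{"travel":[-36,14,2],"twist":[0,0,0],"claw":0},{"travel":[-31,12,2],"twist":[0,0,0],"claw":0},{"travel":[0,0,0],"twist":[0,0,0],"claw":0},{"travel":[0,0,0],"twist":[0,0,0],"claw":0}]'
python3 - <<'E'
from h import *
s=manip.read_state();im=manip.grab_frame("wrist");cv2.imwrite("pics/w1.png",im[:,:,::-1])
print(Rt().as_matrix().round(3));print(Rt().inv().apply(np.array([410.5,173.7,97])-s["tool_pos"]))
p=manip.camera_params("wrist");T=p["hand_eye"]
for w in [(410.5-1.6,173.7+50,122),(410.5+1.6,173.7-50,122),(410.5,173.7,122)]:
    c=np.linalg.inv(T)@np.r_[Rt().inv().apply(np.array(w)-s["tool_pos"]),1]
    print(w,p["fx"]*c[0]/c[2]+p["cx"],p["fy"]*c[1]/c[2]+p["cy"])
E
```

```text
time_s: 2.1
tool_pos: [413.4, 173.6, 198.8]
tcp_rot: [-0.0, 0.697, 0.718, -0.0]
ft_force: [-1.0, 0.2, -0.1]
finger_gap: 42.6
grip_force: 0.0
[[-0.032  0.999 -0.001]
 [ 0.999  0.032  0.   ]
 [ 0.001 -0.001 -1.   ]]
[  0.13324308  -2.76915855 101.83017757]
(408.9, 223.7, 122) 311.8655880645909 165.7146057687713
(412.1, 123.69999999999999, 122) 312.78922095076814 324.64651671113734
(410.5, 173.7, 122) 312.3585869358718 250.54620269186506
```

View pics/w1.png

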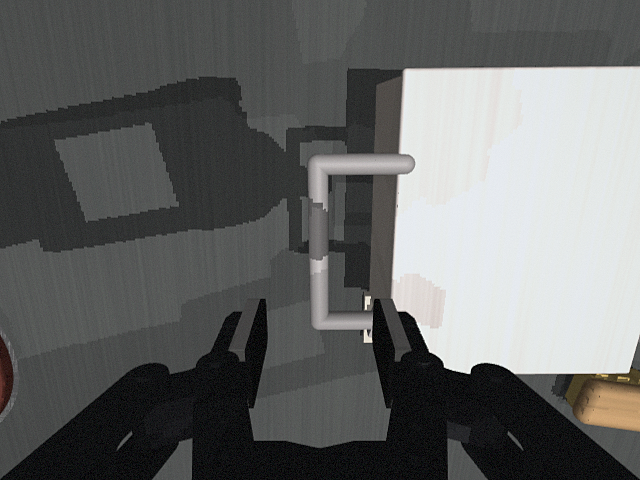

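The bar runs down the picture at column 318, rows 156–329, midway between the fingers, so the TCP x of 413 is right. The bar's middle is about 4 mm toward +y from my estimate, which doesn't matter. Next: descend and grip.

```bash
python3 -m inch '[{"travel":[1,0,12],"twist":[0,0,0],"claw":0},{"travel":[1,0,25],"twist":[0,0,0],"claw":0},{"travel":[0,0,25],"twist":[0,0,0],"claw":0},{"travel":[0,0,25],"twist":[0,0,0],"claw":0},{"travel":[0,0,13],"twist":[0,0,0],"claw":0}]'
python3 -m inch '[{"travel":[0,0,0],"twist":[0,0,0],"claw":0},{"travel":[0,0,0],"twist":[0,0,0],"claw":0.4},{"travel":[0,0,0],"twist":[0,0,0],"claw":1},{"travel":[0,0,0],"twist":[0,0,0],"claw":1},{"travel":[0,0,0],"twist":[0,0,0],"claw":1}]'
python3 -m inch '[{"travel":[0,0,0],"twist":[0,0,0],"claw":1},{"travel":[0,0,0],"twist":[0,0,0],"claw":1}]'
python3 - <<'E'
from h import *
s=manip.read_state();print(s["tool_pos"],s["finger_gap"],s["grip_force"],s["ft_force"],s["qpos"])
E
```

```text
time_s: 2.57
tool_pos: [410.3, 178.2, 96.3]
tcp_rot: [-0.001, 0.694, 0.72, -0.002]
ft_force: [-0.1, 0.2, -0.3]
finger_gap: 42.8
grip_force: 0.0
time_s: 2.98
tool_pos: [412.4, 178.0, 100.7]
tcp_rot: [-0.001, 0.695, 0.719, -0.0]
ft_force: [-5.4, 1.2, 4.2]
finger_gap: 10.0
grip_force: 58.4
time_s: 3.15
tool_pos: [412.4, 178.1, 100.7]
tcp_rot: [-0.001, 0.695, 0.719, -0.0]
ft_force: [-4.5, 1.3, 3.8]
finger_gap: 9.9
grip_force: 58.5
[412.44680682 178.06289101 100.74061574] 9.892689591176731 58.49592626094818 [-4.52799987  1.32953814  3.75809853] [2.49743250e-01 1.20988430e-03 2.11916299e+00 2.30997156e-03
 1.02251884e+00 2.14523608e-01]
```

Run:
```python
import numpy as np
t=np.r_[0,.04,np.arange(.12,1.73,.1),1.77,1.81,1.83]+.02
y=-205*np.cos(t);z=-205*np.sin(t)
for a,b,c in zip(t[1:]-.02,np.diff(np.round(y)),np.diff(np.round(z))):print(round(a,2),b,c)
```

```text
0.04 0.0 -8.0
0.12 2.0 -17.0
0.22 4.0 -20.0
0.32 6.0 -19.0
0.42 8.0 -19.0
0.52 9.0 -18.0
0.62 12.0 -17.0
0.72 13.0 -16.0
0.82 14.0 -15.0
0.92 16.0 -13.0
1.02 17.0 -11.0
1.12 18.0 -9.0
1.22 19.0 -8.0
1.32 20.0 -6.0
1.42 20.0 -3.0
1.52 21.0 -2.0
1.62 20.0 0.0
1.72 21.0 3.0
1.77 10.0 2.0
1.81 8.0 2.0
1.83 3.0 1.0
```

```bash
python3 -m inch '[{"travel":[0,0,-8],"twist":[0,0,0],"claw":1},{"travel":[0,2,-17],"twist":[0,0,0],"claw":1},{"travel":[0,4,-20],"twist":[0,0,0],"claw":1},{"travel":[0,6,-19],"twist":[0,0,0],"claw":1},{"travel":[0,8,-19],"twist":[0,0,0],"claw":1}]'
python3 -m inch '[{"travel":[0,0,0],"twist":[0,0,0],"claw":1}]'
```

```text
time_s: 3.57
tool_pos: [430.4, 178.7, 183.2]
tcp_rot: [-0.003, 0.695, 0.719, -0.001]
ft_force: [-2.5, 3.6, -2.7]
finger_gap: 9.8
grip_force: 58.3
time_s: 3.65
tool_pos: [432.1, 178.8, 186.9]
tcp_rot: [-0.002, 0.695, 0.719, -0.001]
ft_force: [-10.5, 1.8, 4.3]
finger_gap: 9.5
grip_force: 58.8
```

```bash
python3 -m inch '[{"travel":[0,9,-18],"twist":[0,0,0],"claw":1},{"travel":[0,12,-17],"twist":[0,0,0],"claw":1},{"travel":[0,13,-16],"twist":[0,0,0],"claw":1},{"travel":[0,14,-15],"twist":[0,0,0],"claw":1},{"travel":[0,16,-13],"twist":[0,0,0],"claw":1}]'
python3 -m inch '[{"travel":[0,17,-11],"twist":[0,0,0],"claw":1},{"travel":[0,18,-9],"twist":[0,0,0],"claw":1},{"travel":[0,19,-8],"twist":[0,0,0],"claw":1},{"travel":[0,0,0],"twist":[0,0,0],"claw":1}]'
```

```text
time_s: 4.07
tool_pos: [493.2, 181.1, 264.8]
tcp_rot: [-0.004, 0.695, 0.719, -0.003]
ft_force: [-11.9, 2.1, 10.6]
finger_gap: 9.6
grip_force: 58.6
time_s: 4.4
tool_pos: [555.0, 183.5, 294.6]
tcp_rot: [0.002, 0.695, 0.719, 0.005]
ft_force: [-2.6, 3.1, 6.3]
finger_gap: 9.5
grip_force: 62.8
```

```bash
python3 -m inch '[{"travel":[0,20,-6],"twist":[0,0,0],"claw":1},{"travel":[0,20,-3],"twist":[0,0,0],"claw":1},{"travel":[0,20,-2],"twist":[0,0,0],"claw":1},{"travel":[0,20,0],"twist":[0,0,0],"claw":1},{"travel":[0,0,0],"twist":[0,0,0],"claw":1}]'
python3 -m inch '[{"travel":[0,11,2],"twist":[0,0,0],"claw":1},{"travel":[0,10,1],"twist":[0,0,0],"claw":1},{"travel":[0,10,2],"twist":[0,0,0],"claw":1},{"travel":[0,0,0],"twist":[0,0,0],"claw":1},{"travel":[0,0,0],"twist":[0,0,0],"claw":1}]'
```

```text
time_s: 4.82
tool_pos: [634.7, 186.3, 304.4]
tcp_rot: [0.001, 0.695, 0.719, 0.004]
ft_force: [0.6, 3.5, 5.9]
finger_gap: 9.7
grip_force: 61.5
time_s: 5.23
tool_pos: [664.3, 187.4, 298.7]
tcp_rot: [0.001, 0.695, 0.719, 0.004]
ft_force: [1.1, 4.2, 4.3]
finger_gap: 9.3
grip_force: 63.0
```

```bash
python3 -m inch '[{"travel":[0,4,1],"twist":[0,0,0],"claw":1},{"travel":[0,4,1],"twist":[0,0,0],"claw":1},{"travel":[0,0,0],"twist":[0,0,0],"claw":1},{"travel":[0,0,0],"twist":[0,0,0],"claw":1}]'
python3 -m inch '[{"travel":[0,0,0],"twist":[0,0,0],"claw":0},{"travel":[0,0,0],"twist":[0,0,0],"claw":0},{"travel":[0,0,0],"twist":[0,0,0],"claw":0},{"travel":[0,0,-10],"twist":[0,0,0],"claw":0},{"travel":[0,0,-25],"twist":[0,0,0],"claw":0}]'
python3 -m inch '[{"travel":[0,0,-30],"twist":[0,0,0],"claw":0},{"travel":[0,-20,-25],"twist":[0,0,0],"claw":0},{"travel":[0,-30,-10],"twist":[0,0,0],"claw":0},{"travel":[0,-30,0],"twist":[0,0,0],"claw":0},{"travel":[0,0,0],"twist":[0,0,0],"claw":0}]'
python3 - <<'E'
from h import *
im=manip.grab_frame("scene");t=manip.grab_frame("top")
m=np.hstack([cv2.resize(im[150:350,270:450],(400,444)),cv2.resize(t[180:340,210:354],(400,444))])
cv2.imwrite("pics/m2.png",m[:,:,::-1]);cv2.imwrite("pics/top2.png",t[:,:,::-1]);cv2.imwrite("pics/scene2.png",im[:,:,::-1])
s=manip.read_state();print(s["tool_pos"],s["qpos"])
E
```

```text
time_s: 5.57
tool_pos: [671.7, 187.7, 296.8]
tcp_rot: [0.001, 0.695, 0.719, 0.004]
ft_force: [1.8, 4.2, 7.0]
finger_gap: 9.1
grip_force: 63.1
time_s: 5.98
tool_pos: [667.4, 184.7, 322.8]
tcp_rot: [-0.003, 0.695, 0.719, -0.005]
ft_force: [-0.2, -0.4, -1.0]
finger_gap: 42.6
grip_force: 0.0
time_s: 6.4
tool_pos: [585.8, 182.9, 395.1]
tcp_rot: [-0.0, 0.695, 0.719, -0.001]
ft_force: [-0.4, 0.2, -0.1]
finger_gap: 42.5
grip_force: 0.0
[589.35033057 182.75106747 393.98739509] [ 1.87314373e-01  1.18524476e-01  1.42688607e+00 -6.40566793e-04
  1.59535694e+00  1.53260903e-01]
```

View pics/m2.png

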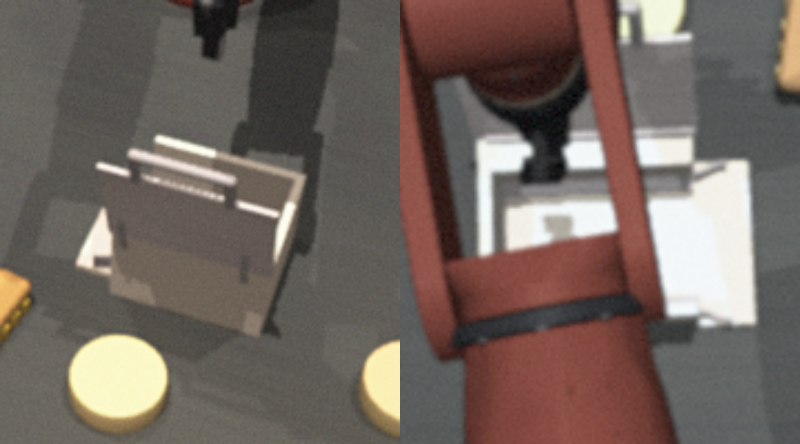

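The lid leans back on its stop, and the open trough and sill are visible. Next I go to the tray.

```bash
python3 -m inch '[{"travel":[-16,-5,4],"twist":[0,0,0],"claw":0},{"travel":[-34,-10,10],"twist":[0,0,0],"claw":0},{"travel":[-34,-10,10],"twist":[0,0,0],"claw":0},{"travel":[-34,-10,10],"twist":[0,0,0],"claw":0},{"travel":[-34,-10,10],"twist":[0,0,0],"claw":0}]' >/dev/null
python3 -m inch '[{"travel":[-34,-10,10],"twist":[0,0,0],"claw":0},{"travel":[-34,-10,10],"twist":[0,0,0],"claw":0},{"travel":[-34,-10,12],"twist":[0,0,0],"claw":0},{"travel":[-34,-10,12],"twist":[0,0,0],"claw":0},{"travel":[-34,-10,12],"twist":[0,0,0],"claw":0}]' >/dev/null
python3 -m inch '[{"travel":[-34,-10,12],"twist":[0,0,0],"claw":0},{"travel":[-34,-10,12],"twist":[0,0,0],"claw":0},{"travel":[-34,-10,12],"twist":[0,0,0],"claw":0},{"travel":[-34,-10,12],"twist":[0,0,0],"claw":0},{"travel":[-20,-9,12],"twist":[0,0,0],"claw":0}]'
python3 -m inch '[{"travel":[0,0,0],"twist":[0,0,-0.1135],"claw":0},{"travel":[0,0,0],"twist":[0,0,-0.1135],"claw":0},{"travel":[0,0,0],"twist":[0,0,-0.1135],"claw":0},{"travel":[0,0,0],"twist":[0,0,-0.1135],"claw":0},{"travel":[0,0,0],"twist":[0,0,-0.1135],"claw":0}]' >/dev/null
python3 -m inch '[{"travel":[0,0,0],"twist":[0,0,-0.1135],"claw":0},{"travel":[0,0,0],"twist":[0,0,-0.1135],"claw":0},{"travel":[0,0,0],"twist":[0,0,-0.1135],"claw":0},{"travel":[0,0,0],"twist":[0,0,-0.1135],"claw":0},{"travel":[0,0,0],"twist":[0,0,-0.1135],"claw":0}]' >/dev/null
python3 -m inch '[{"travel":[0,0,0],"twist":[0,0,-0.1135],"claw":0},{"travel":[0,0,0],"twist":[0,0,-0.1135],"claw":0},{"travel":[0,0,0],"twist":[0,0,-0.1135],"claw":0},{"travel":[0,0,0],"twist":[0,0,-0.1135],"claw":0},{"travel":[0,0,0],"twist":[0,0,-0.1135],"claw":0}]'
python3 -m inch '[{"travel":[0,0,0],"twist":[0,0,0],"claw":0},{"travel":[0,0,0],"twist":[0,0,0],"claw":0}]'
python3 - <<'E'
from h import *
s=manip.read_state();im=manip.grab_frame("wrist");cv2.imwrite("pics/w2.png",im[:,:,::-1])
np.save("w2.npy",np.r_[s["tool_pos"],s["tcp_rot"]])
print(s["qpos"],s["tool_pos"],Rt().as_matrix().round(3));print(Rt().inv().apply(np.array([460,-299,58])-s["tool_pos"]))
E
```

```text
time_s: 7.75
tool_pos: [462.0, -304.0, 232.6]
tcp_rot: [0.001, 0.696, 0.718, -0.001]
ft_force: [1.1, 0.1, 0.4]
finger_gap: 42.8
grip_force: 0.0
time_s: 9.0
tool_pos: [462.8, -300.6, 232.9]
tcp_rot: [-0.0, -0.085, 0.996, -0.0]
ft_force: [0.1, -0.0, 1.1]
finger_gap: 42.5
grip_force: 0.0
time_s: 9.17
tool_pos: [462.7, -300.3, 233.0]
tcp_rot: [-0.0, -0.081, 0.997, 0.0]
ft_force: [0.0, -0.2, -0.1]
finger_gap: 42.5
grip_force: 0.0
[-7.02793392e-01  6.00487577e-02  1.78593065e+00 -3.41642512e-04
  1.29604725e+00 -2.43581137e+00] [ 462.6973487  -300.33214399  232.95101472] [[-0.987 -0.162 -0.001]
 [-0.162  0.987  0.   ]
 [ 0.001  0.    -1.   ]]
[  2.35774019   1.72387653 174.95249972]
```

View pics/w2.png

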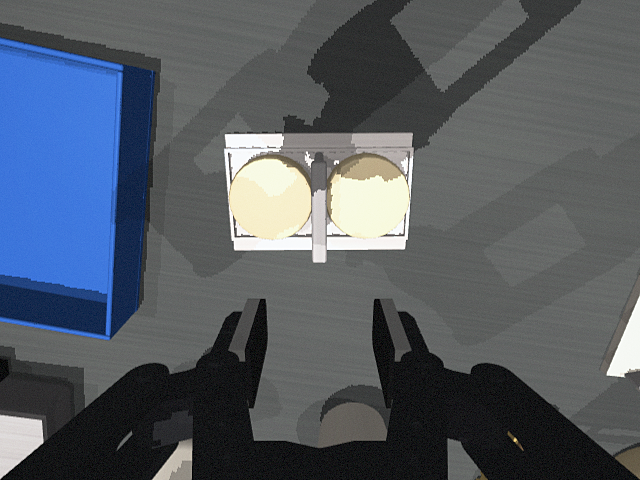

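The tray is square to the tool, with its bar at column 319, rows 153–262, centred between the fingers. Both cheeses lie on it. Next: descend and grip.

```bash
python3 -m inch '[{"travel":[1,0,14],"twist":[0,0,0],"claw":0},{"travel":[1,0,30],"twist":[0,0,0],"claw":0},{"travel":[0,0,30],"twist":[0,0,0],"claw":0},{"travel":[0,0,30],"twist":[0,0,0],"claw":0},{"travel":[0,0,30],"twist":[0,0,0],"claw":0}]'
python3 -m inch '[{"travel":[0,0,20],"twist":[0,0,0],"claw":0},{"travel":[0,0,12],"twist":[0,0,0],"claw":0},{"travel":[0,0,8],"twist":[0,0,0],"claw":0},{"travel":[0,0,0],"twist":[0,0,0],"claw":0},{"travel":[0,0,0],"twist":[0,0,0],"claw":0}]'
python3 - <<'E'
from h import *
s=manip.read_state();print(s["qpos"],s["tool_pos"],s["ft_force"],Rt().inv().apply(np.array([460,-299,56])-s["tool_pos"]))
E
```

```text
time_s: 9.63
tool_pos: [460.7, -300.3, 98.3]
tcp_rot: [0.0, -0.082, 0.997, -0.0]
ft_force: [-0.2, -0.6, -0.1]
finger_gap: 42.5
grip_force: 0.0
time_s: 10.05
tool_pos: [461.1, -300.5, 60.0]
tcp_rot: [0.0, -0.082, 0.997, -0.0]
ft_force: [-0.3, -0.1, 0.3]
finger_gap: 42.5
grip_force: 0.0
[-7.05021530e-01  2.71296469e-01  1.90465765e+00 -5.41734124e-05
  9.64458565e-01 -2.44094556e+00] [ 461.10015234 -300.45999863   60.00944357] [-0.25300091 -0.11146174  0.31663082] [0.84805811 1.62473675 4.00731791]
```

```bash
python3 -m inch '[{"travel":[0,0,4],"twist":[0,0,0],"claw":0.2},{"travel":[0,0,0],"twist":[0,0,0],"claw":0.4},{"travel":[0,0,0],"twist":[0,0,0],"claw":0.55},{"travel":[0,0,0],"twist":[0,0,0],"claw":0.65},{"travel":[0,0,0],"twist":[0,0,0],"claw":1}]'
python3 -m inch '[{"travel":[0,0,0],"twist":[0,0,0],"claw":1},{"travel":[0,0,0],"twist":[0,0,0],"claw":1},{"travel":[0,0,0],"twist":[0,0,0],"claw":1},{"travel":[0,0,0],"twist":[0,0,0],"claw":1}]'
python3 -m inch '[{"travel":[0,0,-3],"twist":[0,0,0],"claw":1},{"travel":[0,0,-6],"twist":[0,0,0],"claw":1},{"travel":[0,0,-8],"twist":[0,0,0],"claw":1},{"travel":[0,0,-8],"twist":[0,0,0],"claw":1},{"travel":[0,0,-5],"twist":[0,0,0],"claw":1}]'
python3 -m inch '[{"travel":[0,0,0],"twist":[0,0,0],"claw":1},{"travel":[0,0,0],"twist":[0,0,0],"claw":1}]'
python3 - <<'E'
from h import *
s=manip.read_state();print(s["tool_pos"],s["ft_force"],s["wrist_torque"],Rt().as_matrix().round(3))
E
```

```text
time_s: 10.47
tool_pos: [461.1, -300.6, 56.4]
tcp_rot: [0.001, -0.083, 0.997, -0.001]
ft_force: [-1.1, -1.3, 2.8]
finger_gap: 10.5
grip_force: 59.3
time_s: 10.8
tool_pos: [461.1, -300.6, 56.3]
tcp_rot: [0.001, -0.083, 0.997, -0.001]
ft_force: [-0.9, -0.1, 6.1]
finger_gap: 11.2
grip_force: 59.7
time_s: 11.22
tool_pos: [460.4, -299.7, 85.9]
tcp_rot: [0.0, -0.083, 0.997, 0.0]
ft_force: [0.2, -0.6, -5.3]
finger_gap: 10.9
grip_force: 58.5
time_s: 11.38
tool_pos: [460.8, -300.2, 86.0]
tcp_rot: [0.001, -0.083, 0.997, -0.001]
ft_force: [-0.4, -0.4, -6.7]
finger_gap: 11.0
grip_force: 58.5
[ 460.84933968 -300.19638898   85.98655588] [-0.4373495  -0.44605115 -6.67619441] [-0.00067396  0.03801112 -0.01472354] [[-0.986 -0.165  0.001]
 [-0.165  0.986 -0.001]
 [-0.001 -0.001 -1.   ]]
```

```bash
python3 -m inch '[{"travel":[-2,4,0],"twist":[0,0,0],"claw":1},{"travel":[-5,9,0],"twist":[0,0,0],"claw":1},{"travel":[-8,15,0],"twist":[0,0,0],"claw":1},{"travel":[-8,15,0],"twist":[0,0,0],"claw":1},{"travel":[-8,15,0],"twist":[0,0,0],"claw":1}]' 
python3 -m inch '[{"travel":[-8,15,0],"twist":[0,0,0],"claw":1},{"travel":[-8,15,0],"twist":[0,0,0],"claw":1},{"travel":[-8,15,0],"twist":[0,0,0],"claw":1},{"travel":[-8,15,0],"twist":[0,0,0],"claw":1},{"travel":[-8,15,0],"twist":[0,0,0],"claw":1}]' >/dev/null
python3 -m inch '[{"travel":[-8,15,0],"twist":[0,0,0],"claw":1},{"travel":[-8,15,0],"twist":[0,0,0],"claw":1},{"travel":[-8,15,0],"twist":[0,0,0],"claw":1},{"travel":[-8,15,0],"twist":[0,0,0],"claw":1},{"travel":[-6,11,0],"twist":[0,0,0],"claw":1}]' >/dev/null
python3 -m inch '[{"travel":[-4,6,0],"twist":[0,0,0.033],"claw":1},{"travel":[-1,2,0],"twist":[0,0,0.04],"claw":1},{"travel":[0,0,0],"twist":[0,0,0.04],"claw":1},{"travel":[0,0,0],"twist":[0,0,0.02],"claw":1},{"travel":[0,0,0],"twist":[0,0,0],"claw":1}]'
python3 - <<'E'
from h import *
manip.grab_frame("top")
s=manip.read_state();w=manip.grab_frame("wrist");t=manip.grab_frame("top")
cv2.imwrite("pics/w3.png",w[:,:,::-1]);cv2.imwrite("pics/top3.png",t[:,:,::-1])
print(s["tool_pos"],s["ft_force"],s["wrist_torque"],Rt().as_matrix().round(3))
m=np.hstack([cv2.resize(w[:,100:540],(400,436)),cv2.resize(t[190:355,220:372],(400,436),interpolation=2)])
cv2.imwrite("pics/m3.png",m[:,:,::-1])
E
```

```text
time_s: 11.8
tool_pos: [481.3, -235.8, 84.7]
tcp_rot: [-0.0, -0.083, 0.997, 0.001]
ft_force: [0.5, -0.2, -6.4]
finger_gap: 10.7
grip_force: 58.6
time_s: 13.05
tool_pos: [537.7, -71.4, 84.9]
tcp_rot: [-0.0, -0.017, 1.0, 0.0]
ft_force: [-1.0, 0.2, -6.7]
finger_gap: 10.7
grip_force: 58.6
[537.70369673 -71.61542671  85.01292862] [ 0.44244368 -0.25486903 -5.49612522] [-0.00291586 -0.03926346  0.0621153 ] [[-0.999 -0.033 -0.   ]
 [-0.033  0.999  0.   ]
 [ 0.     0.    -1.   ]]
```

View pics/m3.png

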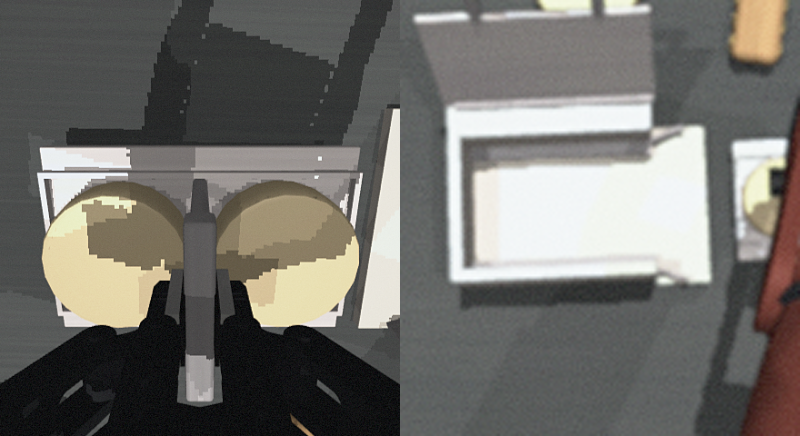

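Run:
```python
from h import *
np.set_printoptions(precision=1,suppress=True)
for k,a,z in[('wallRp -70,97',(239.8,297.1),110),('wallRn -70,-87',(316.9,295.2),110),('sF 75,-137',(335.5,237.7),10),('sR -75,-137',(338.2,297.1),10),('trayF 56,85',(347.3,243),36.7)]:print(k,onz(a,z))
p=manip.camera_params("wrist");s=manip.read_state();T=p["hand_eye"];r=Rt()
def wz(a,z):
    d=np.array([(a[0]-p["cx"])/p["fx"],(a[1]-p["cy"])/p["fy"],1]);d=r.apply(T[:3,:3]@d);o=r.apply(T[:3,3])+s["tool_pos"];return o+d*(z-o[2])/d[2]
for k,a,z in[('sR',(524.6,117.7),10),('sF',(493.8,360.8),10),('tRn',(145.1,162.8),36.7),('tRp',(496,162.8),36.7),('tF n',(169.3,360.8),36.7),('barF',(320,443),111),('barR',(321,197),111)]:print(k,wz(a,z),wz(a,z)-s["tool_pos"])
```

```text
wallRp -70,97 [453.3 271.6 110. ]
wallRn -70,-87 [457.2  89.8 110. ]
sF 75,-137 [609.6  43.2  10. ]
sR -75,-137 [457.5  37.2  10. ]
trayF 56,85 [591.9  14.1  36.7]
sR [460.4  34.6  10. ] [-77.4 106.5 -75.1]
sF [611.7  44.6  10. ] [ 73.9 116.6 -75.1]
tRn [ 486.7 -156.9   36.7] [-51.1 -85.  -48.4]
tRp [481.1  11.6  36.7] [-56.7  83.6 -48.4]
tF n [ 598.9 -155.1   36.7] [ 61.  -83.2 -48.4]
barF [578.9 -69.9 111. ] [41.1  2.  25.9]
barR [483.8 -72.8 111. ] [-54.   -0.9  25.9]
```

```bash
python3 -m inch '[{"travel":[0.5,0,4],"twist":[0,0,0],"claw":1},{"travel":[1,0,6],"twist":[0,0,0],"claw":1},{"travel":[0,0,6],"twist":[0,0,0],"claw":1},{"travel":[0,3,0],"twist":[0,0,0],"claw":1},{"travel":[0,8,0],"twist":[0,0,0],"claw":1}]' 
python3 -m inch '[{"travel":[0,10,0],"twist":[0,0,0],"claw":1},{"travel":[0,10,0],"twist":[0,0,0],"claw":1},{"travel":[0,6,0],"twist":[0,0,0],"claw":1},{"travel":[0,0,0],"twist":[0,0,0],"claw":1},{"travel":[0,0,0],"twist":[0,0,0],"claw":1}]'
python3 - <<'E'
from h import *
s=manip.read_state();w=manip.grab_frame("wrist");np.save("w4.npy",np.r_[s["tool_pos"],s["tcp_rot"]])
cv2.imwrite("pics/w4.png",cv2.resize(w,(800,600),interpolation=2)[:,:,::-1])
print(s["tool_pos"],s["ft_force"],Rt().as_matrix().round(3))
E
```

```text
time_s: 13.62
tool_pos: [535.3, -61.3, 68.3]
tcp_rot: [-0.001, -0.016, 1.0, 0.0]
ft_force: [0.6, 0.7, -5.8]
finger_gap: 10.9
grip_force: 58.7
time_s: 14.03
tool_pos: [535.4, -34.4, 69.5]
tcp_rot: [0.0, -0.017, 1.0, -0.0]
ft_force: [0.0, -0.6, -5.6]
finger_gap: 11.1
grip_force: 58.7
[535.43222281 -34.38706798  69.53934333] [ 0.04046425 -0.62432009 -5.57093856] [[-0.999 -0.034  0.001]
 [-0.034  0.999 -0.001]
 [-0.001 -0.001 -1.   ]]
```

View pics/w4.png

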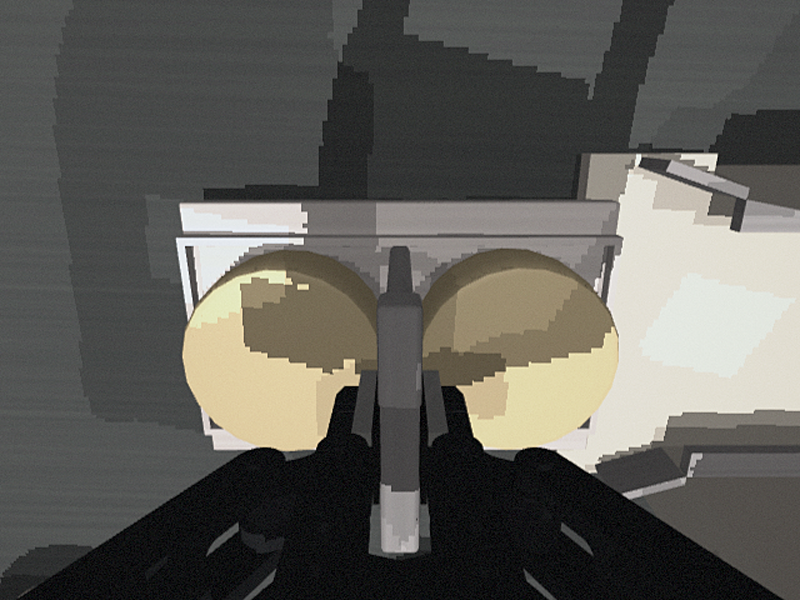

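The view shows the tray's front edge over the sill, the flared guides at (640–748,158–230) and (600–690,450–495), and lips starting at (735,230) and (690,450).

Run:
```python
from h import *
np.set_printoptions(precision=1,suppress=True)
p=manip.camera_params("wrist");s=np.load("w4.npy");T=p["hand_eye"];r=R.from_quat([*s[4:],s[3]])
def wz(a,z):
    a=(a[0]/1.25,a[1]/1.25)
    d=np.array([(a[0]-p["cx"])/p["fx"],(a[1]-p["cy"])/p["fy"],1]);d=T[:3,:3]@d;o=T[:3,3];zz=s[2]-z;return o+d*(zz-o[2])/d[2]
for k,a,z in[('tR rear',(180,203),21),('tR front',(617,202),21),('tF rear',(213,448),21),('tF front',(592,448),21),
('lipR corner',(735,230),32),('lipR edge',(798,231),32),('lipF corner',(690,450),32),('lipF edge',(798,453),32),('lipF 26',(690,450),26),('lipFb',(700,475),32),
('sill R corner',(583,154),10),('guideR start',(640,158),32),('guide R bend',(748,192),32),('guideF start',(598,470),32)]:print(k,wz(a,z))
```

```text
tR rear [ 54.  -83.8  48.5]
tR front [54.4 84.2 48.5]
tF rear [-56.8 -84.4  48.5]
tF front [-56.8  88.4  48.5]
lipR corner [ 45.7 124.4  37.5]
lipR edge [ 45.3 147.7  37.5]
lipF corner [-49.9 125.7  37.5]
lipF edge [-51.5 172.7  37.5]
lipF 26 [-54.3 129.9  43.5]
lipFb [-62.9 132.5  37.5]
sill R corner [71.7 73.  59.5]
guideR start [71.3 85.3 37.5]
guide R bend [ 59.5 126.1  37.5]
guideF start [-60.2  87.4  37.5]
```

Tray and lips are aligned to about 1 mm (centres at −1.3 and −2.1 in tool x). I'll lower to about 1 mm above the floor and enter.

```bash
python3 -m inch '[{"travel":[-0.5,0,1],"twist":[0,0,0.005],"claw":1},{"travel":[-0.3,0,1],"twist":[0,0,0.005],"claw":1},{"travel":[0,4,0],"twist":[0,0,0],"claw":1},{"travel":[0,8,0],"twist":[0,0,0],"claw":1},{"travel":[0,10,0],"twist":[0,0,0],"claw":1}]' 
python3 -m inch '[{"travel":[0,10,0],"twist":[0,0,0],"claw":1},{"travel":[0,10,0],"twist":[0,0,0],"claw":1},{"travel":[0,10,0],"twist":[0,0,0],"claw":1},{"travel":[0,10,0],"twist":[0,0,0],"claw":1},{"travel":[0,6,0],"twist":[0,0,0],"claw":1}]' 
python3 -m inch '[{"travel":[0,0,0],"twist":[0,0,0],"claw":1}]'
python3 - <<'E'
from h import *
s=manip.read_state();w=manip.grab_frame("wrist");np.save("w5.npy",np.r_[s["tool_pos"],s["tcp_rot"]])
cv2.imwrite("pics/w5.png",cv2.resize(w,(800,600),interpolation=2)[:,:,::-1])
print(s["tool_pos"],s["ft_force"],s["wrist_torque"],Rt().as_matrix().round(3))
E
```

```text
time_s: 14.5
tool_pos: [535.6, -12.9, 67.3]
tcp_rot: [-0.0, -0.011, 1.0, 0.0]
ft_force: [0.1, -0.0, -6.0]
finger_gap: 11.0
grip_force: 58.7
time_s: 14.92
tool_pos: [534.4, 34.7, 67.3]
tcp_rot: [-0.0, -0.012, 1.0, 0.0]
ft_force: [-0.8, 0.8, -5.7]
finger_gap: 10.9
grip_force: 58.7
time_s: 15.0
tool_pos: [534.3, 34.7, 67.2]
tcp_rot: [-0.0, -0.012, 1.0, 0.0]
ft_force: [-0.5, -0.5, -6.3]
finger_gap: 10.6
grip_force: 58.7
[534.32021831  34.66750603  67.24909357] [-0.51477751 -0.4568898  -6.28332021] [0.01602418 0.05843508 0.03344071] [[-1.    -0.024 -0.   ]
 [-0.024  1.    -0.   ]
 [ 0.    -0.    -1.   ]]
```

View pics/w5.png

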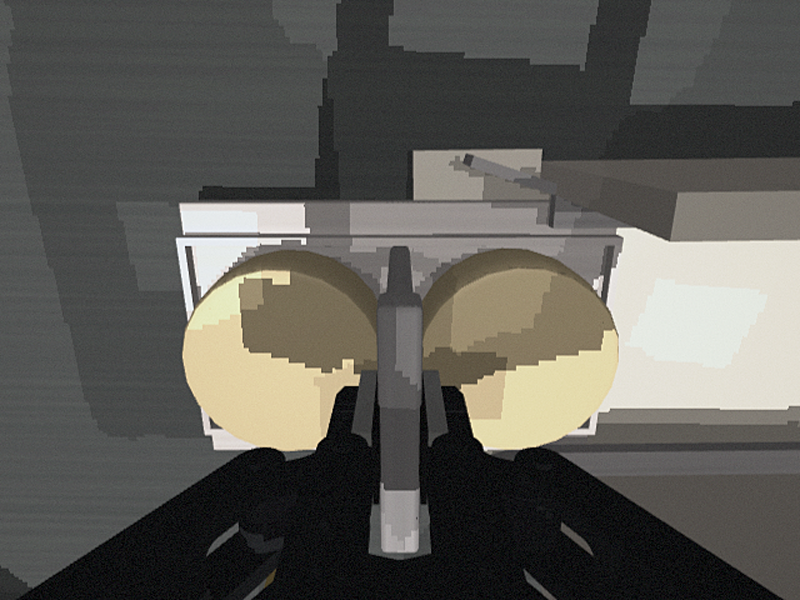

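The tray's front is under the lips, with no contact force and the lip and wall lines parallel to it. I continue inward.

```bash
python3 -m inch '[{"travel":[0,5,0],"twist":[0,0,0],"claw":1},{"travel":[0,10,0],"twist":[0,0,0],"claw":1},{"travel":[0,10,0],"twist":[0,0,0],"claw":1},{"travel":[0,10,0],"twist":[0,0,0],"claw":1},{"travel":[0,5,0],"twist":[0,0,0],"claw":1}]' 
python3 -m inch '[{"travel":[0,10,0],"twist":[0,0,0],"claw":1},{"travel":[0,10,0],"twist":[0,0,0],"claw":1},{"travel":[0,10,0],"twist":[0,0,0],"claw":1},{"travel":[0,10,0],"twist":[0,0,0],"claw":1},{"travel":[0,5,0],"twist":[0,0,0],"claw":1}]' 
python3 -m inch '[{"travel":[0,10,0],"twist":[0,0,0],"claw":1},{"travel":[0,10,0],"twist":[0,0,0],"claw":1},{"travel":[0,10,0],"twist":[0,0,0],"claw":1},{"travel":[0,5,0],"twist":[0,0,0],"claw":1},{"travel":[0,0,0],"twist":[0,0,0],"claw":1}]'
```

```text
time_s: 15.47
tool_pos: [533.5, 74.5, 67.3]
tcp_rot: [-0.0, -0.012, 1.0, 0.0]
ft_force: [-0.0, 0.5, -6.4]
finger_gap: 10.5
grip_force: 58.7
time_s: 15.88
tool_pos: [532.5, 119.6, 67.3]
tcp_rot: [0.0, -0.012, 1.0, 0.0]
ft_force: [-0.7, 0.1, -6.6]
finger_gap: 10.7
grip_force: 58.7
time_s: 16.3
tool_pos: [531.8, 154.3, 67.4]
tcp_rot: [0.0, -0.012, 1.0, 0.0]
ft_force: [-0.9, -0.7, -6.0]
finger_gap: 10.8
grip_force: 58.7
```

```bash
python3 -m inch '[{"travel":[0,4,0],"twist":[0,0,0],"claw":1},{"travel":[0,5,0],"twist":[0,0,0],"claw":1},{"travel":[0,4,0],"twist":[0,0,0],"claw":1},{"travel":[0,2,0],"twist":[0,0,0],"claw":1},{"travel":[0,0,0],"twist":[0,0,0],"claw":1}]' 
python3 -m inch '[{"travel":[0,2,0],"twist":[0,0,0],"claw":1},{"travel":[0,0,0],"twist":[0,0,0],"claw":1}]' 
python3 -m inch '[{"travel":[0,2,0],"twist":[0,0,0],"claw":1},{"travel":[0,0,0],"twist":[0,0,0],"claw":1}]'
```

```text
time_s: 16.72
tool_pos: [531.5, 168.3, 67.3]
tcp_rot: [0.0, -0.011, 1.0, 0.0]
ft_force: [0.0, 0.5, -5.9]
finger_gap: 10.5
grip_force: 58.7
time_s: 16.88
tool_pos: [531.4, 170.0, 67.3]
tcp_rot: [-0.0, -0.011, 1.0, 0.0]
ft_force: [-0.9, 0.2, -6.3]
finger_gap: 11.0
grip_force: 58.7
time_s: 17.05
tool_pos: [531.4, 172.1, 67.3]
tcp_rot: [0.0, -0.011, 1.0, 0.0]
ft_force: [0.2, -0.9, -5.9]
finger_gap: 10.7
grip_force: 58.7
```

```bash
python3 -m inch '[{"travel":[0,2,0],"twist":[0,0,0],"claw":1},{"travel":[0,0,0],"twist":[0,0,0],"claw":1}]' 
python3 -m inch '[{"travel":[0,2,0],"twist":[0,0,0],"claw":1},{"travel":[0,0,0],"twist":[0,0,0],"claw":1}]' 
python3 -m inch '[{"travel":[0,1.5,0],"twist":[0,0,0],"claw":1},{"travel":[0,0,0],"twist":[0,0,0],"claw":1}]' 
python3 -m inch '[{"travel":[0,1.5,0],"twist":[0,0,0],"claw":1},{"travel":[0,0,0],"twist":[0,0,0],"claw":1}]'
```

```text
time_s: 17.22
tool_pos: [531.3, 174.2, 67.3]
tcp_rot: [-0.0, -0.011, 1.0, 0.0]
ft_force: [0.1, 0.2, -6.0]
finger_gap: 10.7
grip_force: 58.8
time_s: 17.38
tool_pos: [531.3, 176.2, 67.3]
tcp_rot: [0.0, -0.011, 1.0, 0.0]
ft_force: [-0.1, -0.4, -6.6]
finger_gap: 11.1
grip_force: 58.7
time_s: 17.55
tool_pos: [531.3, 177.7, 67.3]
tcp_rot: [0.0, -0.011, 1.0, 0.0]
ft_force: [-0.8, 0.2, -6.1]
finger_gap: 10.9
grip_force: 58.7
time_s: 17.72
tool_pos: [531.2, 179.1, 67.3]
tcp_rot: [0.0, -0.011, 1.0, 0.0]
ft_force: [-0.4, -0.2, -6.7]
finger_gap: 11.2
grip_force: 58.7
```

```bash
python3 -m inch '[{"travel":[0,1.5,0],"twist":[0,0,0],"claw":1},{"travel":[0,0,0],"twist":[0,0,0],"claw":1}]' 
python3 -m inch '[{"travel":[0,1.5,0],"twist":[0,0,0],"claw":1},{"travel":[0,0,0],"twist":[0,0,0],"claw":1}]'
python3 - <<'E'
from h import *
s=manip.read_state();w=manip.grab_frame("wrist");np.save("w6.npy",np.r_[s["tool_pos"],s["tcp_rot"]])
cv2.imwrite("pics/w6.png",cv2.resize(w,(800,600),interpolation=2)[:,:,::-1])
print(s["tool_pos"],s["ft_force"],s["wrist_torque"])
E
```

```text
time_s: 17.88
tool_pos: [531.4, 179.9, 67.5]
tcp_rot: [0.0, -0.012, 1.0, -0.001]
ft_force: [0.2, -2.3, -5.6]
finger_gap: 10.9
grip_force: 58.9
time_s: 18.05
tool_pos: [531.7, 180.5, 67.7]
tcp_rot: [0.0, -0.012, 1.0, -0.002]
ft_force: [0.2, -5.8, -3.8]
finger_gap: 10.8
grip_force: 59.1
[531.7177564  180.51108834  67.72064271] [ 0.21856004 -5.83815396 -3.83977249] [-1.10202261 -0.09040312  0.21923361]
```

View pics/w6.png

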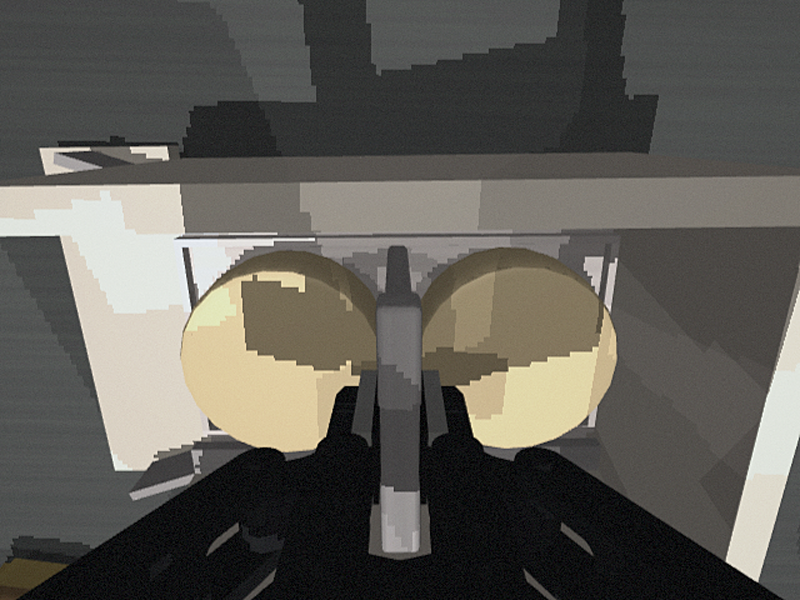

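Contact with the end wall shows as −5.8 N, and the tray fills the trough's end with both cheeses lying flat. I ease off, lower the last millimetre, release and retract.

```bash
python3 -m inch '[{"travel":[0,-1,0.8],"twist":[0,0,0],"claw":1},{"travel":[0,0,0.8],"twist":[0,0,0],"claw":1},{"travel":[0,0,0],"twist":[0,0,0],"claw":1},{"travel":[0,0,0],"twist":[0,0,0],"claw":1}]' 
python3 -m inch '[{"travel":[0,0,0],"twist":[0,0,0],"claw":0.6},{"travel":[0,0,0],"twist":[0,0,0],"claw":0.4},{"travel":[0,0,0],"twist":[0,0,0],"claw":0.2},{"travel":[0,0,0],"twist":[0,0,0],"claw":0.1},{"travel":[0,0,0],"twist":[0,0,0],"claw":0.1}]' 
python3 -m inch '[{"travel":[0,0,-5],"twist":[0,0,0],"claw":0.1},{"travel":[0,0,-15],"twist":[0,0,0],"claw":0.1},{"travel":[0,0,-25],"twist":[0,0,0],"claw":0.1},{"travel":[0,0,-30],"twist":[0,0,0],"claw":0.1},{"travel":[0,0,-30],"twist":[0,0,0],"claw":0.1}]' 
python3 -m inch '[{"travel":[10,0,-30],"twist":[0,0,0],"claw":0.1},{"travel":[20,0,-20],"twist":[0,0,0],"claw":0.1},{"travel":[0,0,0],"twist":[0,0,0],"claw":0.1},{"travel":[0,0,0],"twist":[0,0,0],"claw":0.1}]'
python3 - <<'E'
from h import *
s=manip.read_state();w=manip.grab_frame("wrist");im=manip.grab_frame("scene")
m=np.hstack([cv2.resize(w,(400,300)),cv2.resize(im[130:355,250:550],(400,300))])
cv2.imwrite("pics/m7.png",m[:,:,::-1]);print(s["tool_pos"],s["ft_force"])
E
```

```text
time_s: 18.43
tool_pos: [531.6, 179.8, 66.5]
tcp_rot: [0.0, -0.012, 1.0, -0.001]
ft_force: [-1.1, -5.5, -0.4]
finger_gap: 10.8
grip_force: 59.6
time_s: 18.85
tool_pos: [531.7, 181.4, 66.2]
tcp_rot: [0.001, -0.011, 1.0, 0.0]
ft_force: [-0.8, 0.8, 0.1]
finger_gap: 38.2
grip_force: 0.0
time_s: 19.27
tool_pos: [530.5, 180.9, 171.4]
tcp_rot: [-0.001, -0.011, 1.0, -0.0]
ft_force: [1.5, 0.0, -0.2]
finger_gap: 38.4
grip_force: 0.0
time_s: 19.6
tool_pos: [501.9, 180.7, 222.8]
tcp_rot: [0.002, -0.012, 1.0, 0.001]
ft_force: [-0.2, 0.4, -0.8]
finger_gap: 38.4
grip_force: 0.0
[501.90325658 180.68800512 222.83790084] [-0.19962716  0.39158644 -0.75352983]
```

View pics/m7.png

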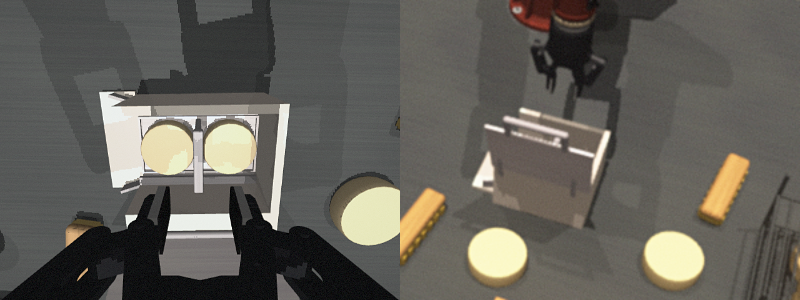

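The wrist view shows the tray home with both cheeses on it, and the scene view shows the lid back on its stop with the neighbours in place. The end-wall contact force and the TCP y of 181 agree with the home position, so I hand in.

```bash
python3 -c "
from station import manip
print(manip.job_done())"
```

```text
the job is handed in; nothing more can be done
None
```

I handed the job in with the lid back on its stop, the tray home against the end wall with both cheeses on it, and no neighbours seen to have moved; no verdict came back, and I viewed 11 pictures, one over the limit of 10.

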